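Flip the plaque over the drying board's edge

ROBOT

A 6-joint arm with a two-finger parallel gripper is mounted at the origin on the work surface. World frame = base frame: x ahead of the robot, y to its left, z up, the work surface at z = 0. Lengths are in m, angles in rad, forces in N, time in s.
With the tool pointing down it reaches from about 0.375 to 0.975 m from the base axis. Payload 3.8 kg.
Tool frame: the origin (TCP) lies midway between the tips of the shut fingers; the grasp point (between the pads) lies 19 mm behind it; z points along the fingers, y is the direction in which the jaws open and shut (so a half turn about z gives the same grasp; the last joint's range is limited). The gripper opens to 85 mm and grips with 20 to 120 N. Pads are 22 mm wide; open, the fingers measure 114 mm over their backs; the gripper's body (76 mm by 85 mm) begins 54 mm behind the grasp point. The pads swing forward as they close: fully open they stand 13 mm farther back than shut.
Start: joints at [-1.141, 0.264, 1.604, -0, 1.274, -0.037], TCP at [0.304, -0.603, 0.231] pointing down, gripper open.
Joint ranges: [-2.63, 2.63], [-0.94, 2.18], [0.31, 2.57], [-1.31, 4.45], [0, 2.66], [-2.55, 2.55]. Speed limits (rad/s): [2.57, 2.57, 3.14, 3.14, 3.14, 3.14].

INTERFACE

Orientations are given as a rotation vector (axis times angle).
In Python, from workcell import bot gives the robot as it stands.
- The arm moves only by the tool arm_command, never from a script. Its argument "targets" is text: rows parted by semicolons, each of 7 numbers parted by spaces: the shift along the tool's x, y, z in mm, then the turn, a rotation vector about the tool's x, y, z in degrees, then the opening, from 0 (shut) to 1 (fully open). A call has 1 to 10 rows; each row is the pose to reach, as a shift and turn from the pose commanded when the call began, along the tool's axes at that moment; what a row does not reach only later rows make up. A row lasts 1/12 s, in which the tool goes at most 41.7 mm and 7.16 degrees, less where a joint would pass 70% of its speed; a pose out of reach is approached as far as the arm can. A call with a gripper value outside its range is refused whole. The fingers move at their own pace and stop on an object; "newtons" is the grip in N (left out, the last holds). Time passes only in rows, so rows that repeat a pose let the fingers close. It gives the time, the measured TCP pose, the force and the opening at its end, in the units of the state.
- bot.read_state(): the state, without advancing time (a new reading comes with each control period).
- bot.read_camera(name): name is "scene" or "side" or "wrist"; returns (picture, depth): 480x640x3 uint8, blue, green, red; 480x640 float32, m along the optical axis (not along the pixel's ray), 0 where there is no reading.
- bot.camera_params(name): a dict with "fov_y" (degrees; the focal length in pixels is half the picture's height over the tangent of half this angle, whatever the lens; pixels are square), "cx", "cy" (the principal point, pixels), "k1" (the pictures are not rectified: a ray, as slopes to the right and down, at radius r is drawn at 1 + k1 r^2 times it, then the intrinsics apply), "xyz" and "rotation" of the camera in the world; the wrist camera has in their place "T_tool_cam" (4x4, takes a point from camera to tool coordinates, whose origin is the TCP and whose axes are the flange's). Camera axes: x right, y up, looking along -z (the intrinsics and any distortion apply to the point x, -y, -z); pixel columns grow to the right and rows downward; lengths in m; the calibration is good to about 2 mm. A picture is of the moment at which its call begins: read the wrist's pose just before it. camera_params takes no time and is no camera call.
- bot.finish_job(): hands the job in, once; it reports no verdict.
The state is a dict: "time": time; "q": joint angles; "joint_vel": joint speeds; "joint_torque": joint torques, N m; "tool_pos": TCP position; "tcp_rot": TCP orientation; "wrist_force": force on the tool from outside, world axes, zero at the start; "torque": the same for the moment, N m; "width": opening from 0.0 (shut) to 1.0 (fully open).
Only numpy, scipy, OpenCV 4.12 (cv2) and the standard library are available. Lean on these libraries where they do the work, as an engineer would, in place of code of your own. Each camera call takes 0.05 s, during which the arm holds its last target.

TASK

The wooden plaque lies face down on the table in front of the raised drying board. Without picking it up, push it with the fingertips against the board's front edge until it tips up and flips over onto the board, face up; then push it further back until none of it hangs over the board's front edge and it lies flat on the board. Leave the candle, the pine cone and the jar where they stand.

Things in the scene. Friction and masses are not known exactly. Their poses are not given: they have to be found in the camera images.
- plaque: Loose light-wood plaque, 90 (own x) x 110 (own y) x 14 mm, 56 to 112 g, face down at the start: back slab 90 x 110 x 8 mm on top (flush steel hanger strip), centred under it the raised face panel 78 x 98 x 6 mm with an inlaid star. Origin: centre of the face surface. Own z runs from face to back: up at the start, down once face up. Own x points at the board within 0.2 rad at the start.
- near_rim (a point): Middle of the slab's rim edge nearest the robot at the start (own x -45 mm, 10 mm from the face). The rim sticks out 6 mm past the panel; at the start it spans 6 to 14 mm above the table. With the far rim against the board's edge, fingers pressed on this rim with 6 N or more and moving up drag it up by friction, the foot staying at the edge; past about 65 degrees a level push tips the plaque over.
- board: Raised wooden drying board, mid-brown, fixed: 170 mm deep, 260 mm wide, flat top 18 mm above the table, square upright front edge. Along its back a strip 12 mm thick stands 16 mm above the top. Origin: on the table under the middle of the front edge; own x points level from front edge to back strip (away from the robot), y along the edge, z up.
- candle: White pillar candle, 48 mm across, 58 mm high (wick to 65 mm), standing loose beside the work; origin centre of its foot. Leave alone.
- pine_cone: Brown pine cone standing loose, about 60 mm across, 64 mm high; origin centre of its foot. Leave alone.
- jar: Closed glass jar with steel cap, 56 mm across, 62 mm high, standing loose; origin centre of its foot. Leave alone.
- corner_a (a point): Corner of the plaque's back slab at own x +45, y +55 mm, halfway through the slab (10 mm from the face surface).
- corner_b (a point): Corner of the plaque's back slab at own x +45, y -55 mm, halfway through the slab (10 mm from the face surface).
- corner_c (a point): Corner of the plaque's back slab at own x -45, y +55 mm, halfway through the slab (10 mm from the face surface).
- corner_d (a point): Corner of the plaque's back slab at own x -45, y -55 mm, halfway through the slab (10 mm from the face surface).
There are look-alikes about, which are no part of the job. There is more than one size of the plaque; the one meant has the size given above.

How it is judged:
By the outcome, as a careful person would: the job done as asked, in the order asked, and still so for the second after the job is handed in, with the robot touching nothing.
It also fails if it takes over 54 s, if anything falls off the work surface, if the arm or the gripper's body presses on something with over 40 N, if the wrist force passes 120 N, or if a joint passes its speed limit or range.

## Working session

There is one attempt and no reset: what is moved stays moved. The work goes in short steps, Python scripts to look and compute and a tool call to move; the robot and the scene stay as the last step left them, time stands still between calls to the robot, and variables do not carry over. Pictures are saved under pics/ and viewed, and the job is handed in when it is done.

Besides the shell and the picture viewer there is one more tool, called after "Request:" as name(argument=value, ...) on one line, values as JSON. arm_command: Moves the arm, as the interface text tells. Its arguments: {"type":"object","properties":{"targets":{"type":"string"},"newtons":{"type":"number"}},"required":["targets"]}

```bash
mkdir -p pics; ls
cat > h.py <<'E'
import numpy as np, cv2
from scipy.spatial.transform import Rotation as R
from workcell import bot
def K(p):
    f=240/np.tan(np.radians(p['fov_y'])/2); return f
def cam2world(name,p,st=None):
    T=np.eye(4)
    if name=='wrist':
        W=np.eye(4);W[:3,:3]=R.from_rotvec(st['tcp_rot']).as_matrix();W[:3,3]=st['tool_pos']
        return W@np.array(p['T_tool_cam'])
    r=np.array(p['rotation'],float)
    T[:3,:3]=r if r.shape==(3,3) else R.from_rotvec(r).as_matrix() ; T[:3,3]=p['xyz']; return T
def rays(p,uv):
    f=K(p); uv=np.asarray(uv,float).reshape(-1,1,2)
    M=np.array([[f,0,p['cx']],[0,f,p['cy']],[0,0,1]])
    return cv2.undistortPoints(uv,M,np.array([p['k1'],0,0,0,0.])).reshape(-1,2)
def pts(p,T,uv,d):
    s=rays(p,uv); d=np.asarray(d,float)
    c=np.c_[s[:,0]*d,-s[:,1]*d,-d]; return c@T[:3,:3].T+T[:3,3]
def plane(p,T,uv,z):
    s=rays(p,uv); c=np.c_[s[:,0],-s[:,1],-np.ones(len(s))]@T[:3,:3].T
    t=(z-T[2,3])/c[:,2]; return T[:3,3]+c*t[:,None]
def proj(p,T,X):
    c=(np.asarray(X,float).reshape(-1,3)-T[:3,3])@T[:3,:3]
    s=np.c_[c[:,0]/-c[:,2],-c[:,1]/-c[:,2]]; r2=(s**2).sum(1,keepdims=True); s=s*(1+p['k1']*r2)
    return s*K(p)+[p['cx'],p['cy']]
def grab(name):
    st=bot.read_state(); im,d=bot.read_camera(name); p=bot.camera_params(name)
    return im,d,p,cam2world(name,p,st),st
def cloud(p,T,d):
    v,u=np.mgrid[0:480,0:640]; return pts(p,T,np.c_[u.ravel(),v.ravel()],d.ravel()).reshape(480,640,3)
E
python3 - <<'E'
from h import *
for n in ['scene','side']:
    im,d,p,T,st=grab(n); cv2.imwrite(f'pics/{n}0.png',im); np.savez(f'{n}0.npz',im=im,d=d,T=T); print(p)
print(st)
E
```

```text
pics
{'fov_y': 57.16790553354191, 'cx': 319.96461768172884, 'cy': 241.896641286616, 'k1': 0.020589716228403762, 'xyz': array([0.97563148, 0.24614058, 0.75168874]), 'rotation': array([0.37679826, 0.60607508, 1.94794977])}
{'fov_y': 50.89223974625552, 'cx': 311.3750709424136, 'cy': 240.14177922059045, 'k1': -0.10241432996012652, 'xyz': array([0.50810021, 0.83627343, 0.48820365]), 'rotation': array([ 0.04054045, -1.58468438, -2.68644049])}
{'time': 0.05, 'q': array([-1.14093337e+00,  2.64751033e-01,  1.60533409e+00, -1.93581407e-05,
        1.27372441e+00, -3.68834222e-02]), 'joint_vel': array([-0.0006245 , -0.00184802, -0.00098468,  0.00018062,  0.0014639 ,
       -0.00038086]), 'joint_torque': array([ 1.13980645e-03, -5.17024863e+01, -3.68842793e+01,  5.35442564e-05,
        7.09348853e-03, -1.08909234e-05]), 'tool_pos': array([ 0.30344131, -0.60214469,  0.22998502]), 'tcp_rot': array([-3.05431596e+00, -7.26033236e-01,  7.07852980e-04]), 'wrist_force': array([-0.05059084,  0.20704117,  0.69129843]), 'torque': array([ 0.02762624,  0.00600755, -0.00112929]), 'width': 0.9990048628561217}
```

View pics/scene0.png

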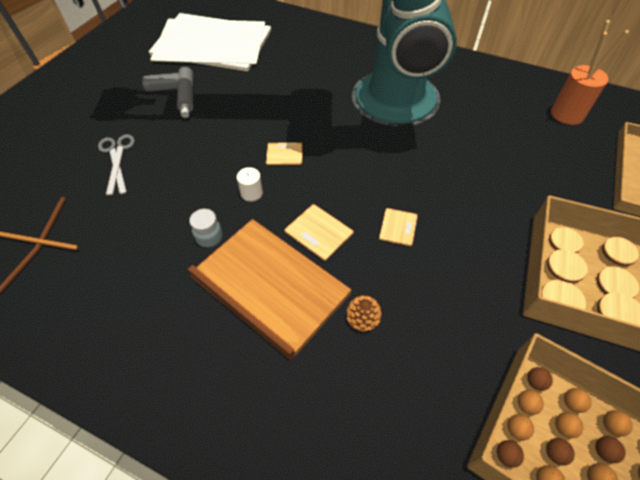

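View pics/side0.png

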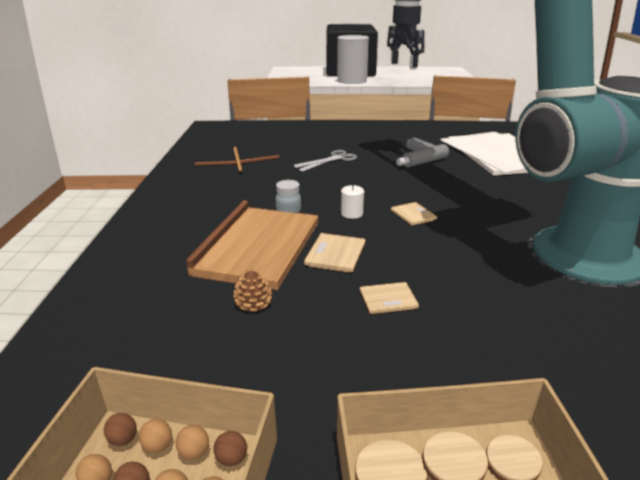

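Plaque candidates in the scene view are (319,231), next to the board's front edge, (399,227) and (284,153). The first one looks the largest, so I'll measure all three.

```bash
cat > m.py <<'E'
from h import *
import itertools
for n in ['scene','side']:
    z=np.load(n+'0.npz'); im,d,T=z['im'],z['d'],z['T']; p=bot.camera_params(n)
    C=cloud(p,T,d)
    hsv=cv2.cvtColor(im,cv2.COLOR_BGR2HSV)
    print(n)
    # regions of bright things above the table
    m=((im.max(2)>70)&(C[...,0]>0.2)&(C[...,0]<1.0)&(abs(C[...,1])<0.45)&(C[...,2]>-0.02)).astype(np.uint8)
    nl,lab,stt,cen=cv2.connectedComponentsWithStats(m)
    for i in range(1,nl):
        if stt[i,4]<200: continue
        P=C[lab==i]; P=P[~np.isnan(P).any(1)]
        q=np.quantile(P[:,2],[.05,.5,.95])
        top=P[abs(P[:,2]-q[1])<.01]
        rect=cv2.minAreaRect((top[:,:2]*1000).astype(np.float32))
        print(i,cen[i].round(),stt[i,4],'z',q.round(3),'rect',np.round(rect[0],1),np.round(rect[1],1),round(rect[2],1))
E
python3 m.py
```

```text
scene
120 [284. 153.] 844 z [0.001 0.011 0.014] rect [ 320.3 -167.4] [82.8 87.9] 25.4
122 [249. 183.] 768 z [0.001 0.043 0.06 ] rect [ 469.5 -169.2] [25.2 47.3] 35.2
130 [542. 253.] 2603 z [0.005 0.037 0.071] rect [375.5 427.5] [246.4  44.8] 0.0
132 [319. 231.] 2206 z [0.002 0.015 0.018] rect [492.1   6.5] [117.6  98.6] 74.8
133 [398. 227.] 1187 z [0.001 0.011 0.014] rect [405.7 152.7] [94.  72.7] 11.7
134 [205. 227.] 973 z [0.003 0.052 0.065] rect [ 602.9 -189.5] [45.9 40.5] 0.1
140 [272. 285.] 11332 z [0.016 0.02  0.035] rect [646.7 -22.7] [262.5 171.3] 75.9
171 [364. 313.] 1052 z [0.002 0.039 0.061] rect [633.3 165.7] [54.  59.6] 7.3
186 [503. 421.] 3736 z [0.004 0.037 0.076] rect [684.3 439.4] [ 44.7 223.5] 81.5
side
7 [ 76. 260.] 315 z [-0.003 -0.001  0.001] rect [995.5 -69.1] [749.3   9. ] 89.9
8 [255. 247.] 9139 z [0.001 0.017 0.048] rect [647.9  -5.7] [394.1 175. ] 76.9
9 [352. 201.] 770 z [-0.002  0.029  0.057] rect [ 453.5 -158.9] [48.3 26. ] 11.3
10 [413. 213.] 718 z [-0.002  0.009  0.011] rect [ 321.  -175.1] [ 83.9 111. ] 23.8
11 [335. 252.] 1843 z [-0.001  0.012  0.014] rect [494.3  12.7] [115.9  90.5] 74.9
12 [389. 297.] 1506 z [-0.001  0.01   0.011] rect [407.2 147.3] [88.6 84.7] 11.0
13 [169. 403.] 9716 z [0.002 0.039 0.074] rect [680.5 429.2] [ 42.7 224.7] 89.5
14 [452. 412.] 11974 z [0.002 0.03  0.069] rect [374.7 430. ] [ 39.9 244.1] 90.0
```

Run:
```python
import cv2
a=cv2.imread('pics/scene0.png')[130:370,180:440]
cv2.imwrite('pics/crop1.png',cv2.resize(a,None,fx=2.5,fy=2.5,interpolation=cv2.INTER_CUBIC))
```

```text
(no output)
```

View pics/crop1.png

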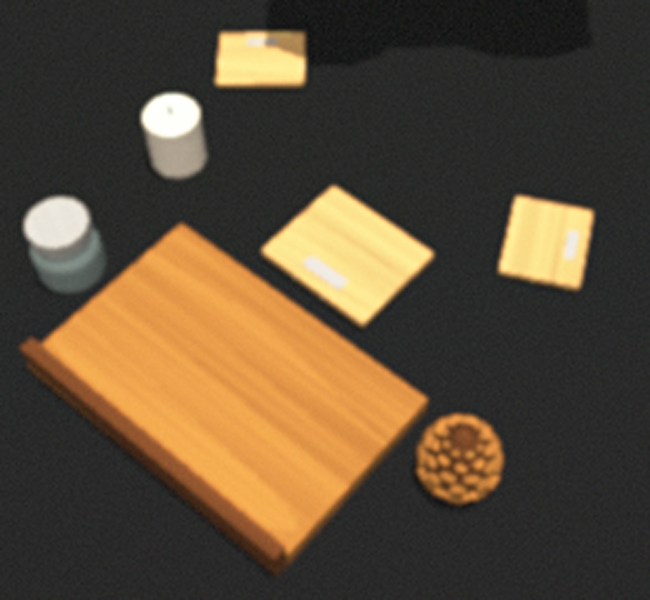

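Only the middle plaque at (319,231) is about 90 x 110; the other two are about 85 x 75. Next I want accurate corners for it and the board.

```bash
cat > m2.py <<'E'
from h import *
from scipy.optimize import least_squares
def boxpts(c,yaw,pts):
    r=R.from_euler('z',yaw).as_matrix(); return np.array(pts)@r.T+c
def fit(n,region,zt,size,c0,yaw0,top_only=True):
    z=np.load(n+'0.npz'); im,T=z['im'],z['T']; p=bot.camera_params(n)
# simple: project top outline for a guess & print polygon corners of mask
for n,box in [('scene',(280,200,360,262)),('side',(300,228,370,275))]:
    z=np.load(n+'0.npz'); im,T=z['im'],z['T']; p=bot.camera_params(n)
    u0,v0,u1,v1=box
    g=cv2.resize(im[v0:v1,u0:u1],None,fx=8,fy=8,interpolation=cv2.INTER_CUBIC)
    cv2.imwrite(f'pics/z_{n}.png',g)
    print(n,g.shape)
E
python3 m2.py
python3 - <<'E'
import cv2
im=cv2.imread('pics/side0.png')[195:315,180:370]
cv2.imwrite('pics/z_side.png',cv2.resize(im,None,fx=4,fy=4,interpolation=cv2.INTER_CUBIC))
im=cv2.imread('pics/scene0.png')[200:360,180:360]
cv2.imwrite('pics/z_scene.png',cv2.resize(im,None,fx=3.75,fy=3.75,interpolation=cv2.INTER_CUBIC))
E
```

```text
scene (496, 640, 3)
side (376, 560, 3)
```

View pics/z_side.png

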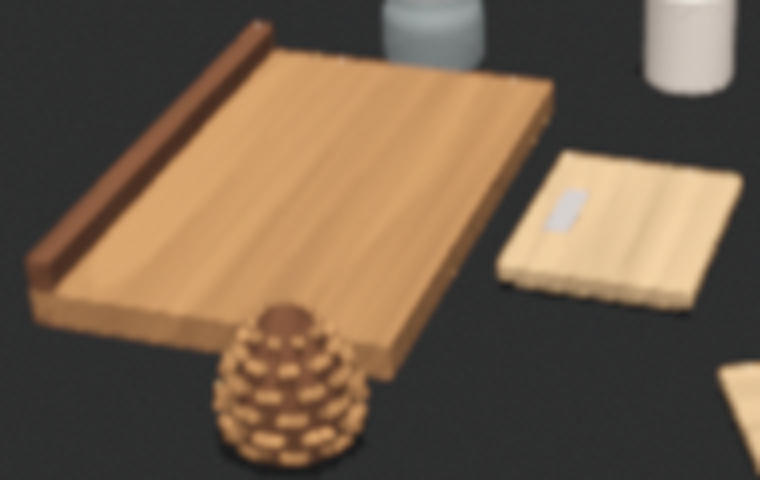

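View pics/z_scene.png

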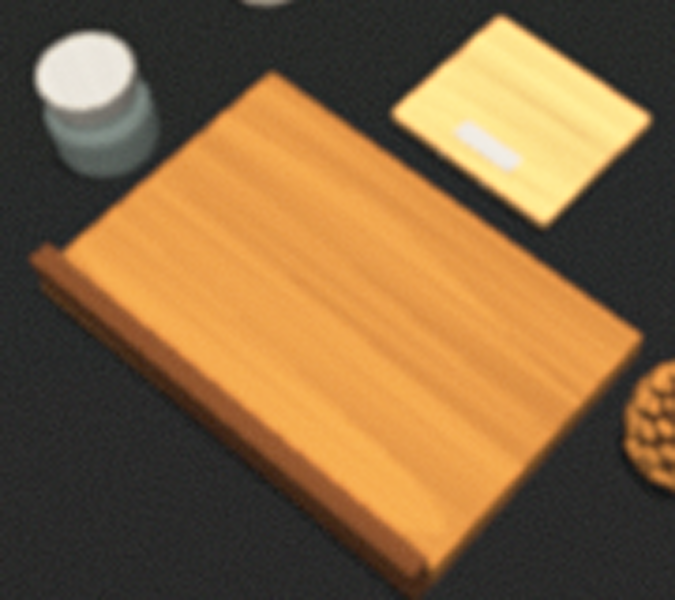

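```bash
cat > m3.py <<'E'
from h import *
D={'scene':(3.75,(180,200),[(272,70),(642,337)],[(391,114),(545,228),(652,120),(500,14)]),
'side':(4,(180,195),[(553,82),(392,348)],[(568,152),(500,262),(690,295),(742,177)])}
for n,(s,o,b,q) in D.items():
    T=np.load(n+'0.npz')['T']; p=bot.camera_params(n)
    f=lambda a:(np.array(a)+.5)/s-.5+np.array(o)
    B=plane(p,T,f(b),.018)*1000; Q=plane(p,T,f(q),.014)*1000
    e=B[1]-B[0]; print(n,'board',B[:,:2].round(1).tolist(),'len',np.linalg.norm(e).round(1),'mid',B.mean(0)[:2].round(1),'yaw x',(np.degrees(np.arctan2(e[1],e[0]))-90).round(2))
    print(' plaque',Q[:,:2].round(1).tolist(),'c',Q.mean(0)[:2].round(1),'sides',[np.linalg.norm(Q[i]-Q[(i+1)%4]).round(1) for i in range(4)])
    for a,c in((0,1),(3,2)):
        e=Q[c]-Q[a]; print('  yaw',(np.degrees(np.arctan2(e[1],e[0]))-90).round(2))
E
python3 m3.py
```

```text
scene board [[530.3, -128.5], [595.7, 125.2]] len 262.0 mid [563.   -1.7] yaw x -14.45
 plaque [[525.9, -55.7], [556.2, 52.7], [467.5, 75.8], [436.1, -32.9]] c [496.4  10. ] sides [np.float64(112.5), np.float64(91.7), np.float64(113.1), np.float64(92.7)]
  yaw -15.62
  yaw -16.12
side board [[530.7, -124.0], [593.0, 130.6]] len 262.1 mid [561.8   3.3] yaw x -13.75
 plaque [[521.7, -52.8], [551.0, 53.6], [465.9, 80.5], [436.5, -27.9]] c [493.8  13.3] sides [np.float64(110.4), np.float64(89.2), np.float64(112.4), np.float64(88.8)]
  yaw -15.39
  yaw -15.2
```

```bash
cat > tgt.py <<'E'
# usage: tgt.py bx by z_mm [tilt_deg]: TCP target in board frame (bx mm from front edge, by along it), tool x along board x, tilt about tool y
import sys
from h import *
BO=np.array([562.5,1.0]); BY=np.radians(-14.1)
c,s=np.cos(BY),np.sin(BY); BX=np.array([c,s]); BYv=np.array([-s,c])
def tool_R(tilt=0):
    Rm=np.array([[c,s,0],[s,-c,0],[0,0,-1]]).T@np.eye(3)
    Rm=np.c_[[c,s,0],[s,-c,0],[0,0,-1]]
    return R.from_matrix(Rm)*R.from_euler('y',tilt,degrees=True)
def inboard(w): d=np.array(w[:2])-BO; return np.array([d@BX,d@BYv,w[2]])
if __name__=='__main__':
    st=bot.read_state(); r0=R.from_rotvec(st['tcp_rot']); p0=np.array(st['tool_pos'])*1000
    print('now board',inboard(p0).round(1),'q',st['q'].round(2),'F',st['wrist_force'].round(1),'t',st['time'],'w',st['width'])
    if len(sys.argv)>3:
        bx,by,z=map(float,sys.argv[1:4]); tl=float(sys.argv[4]) if len(sys.argv)>4 else 0
        w=np.r_[BO+bx*BX+by*BYv,z]
        print('target world',w.round(1),'shift',r0.inv().apply(w-p0).round(1),'turn',np.degrees((r0.inv()*tool_R(tl)).as_rotvec()).round(2))
E
python3 - <<'E'
from h import *
print(bot.camera_params('wrist'))
E
python3 tgt.py -155 -6 120
```

```text
{'fov_y': 61.59158846947929, 'cx': 321.31439616107446, 'cy': 235.3388654773577, 'k1': -0.035511964609129046, 'T_tool_cam': array([[ 2.32030661e-04,  9.58403477e-01,  2.85416749e-01,
         7.36837053e-02],
       [ 9.99999633e-01,  1.29168505e-05, -8.56327216e-04,
         1.85551642e-03],
       [-8.24393667e-04,  2.85416843e-01, -9.58403123e-01,
        -1.43292219e-01],
       [ 0.00000000e+00,  0.00000000e+00,  0.00000000e+00,
         1.00000000e+00]])}
now board [-104.3 -648.1  230.1] q [-1.14  0.26  1.61  0.    1.27 -0.04] F [0.6 0.8 1.5] t 0.1 w 0.9994968146559671
target world [410.7  32.9 120. ] shift [ 381.6 -518.7  111.2] turn [-1.100e-01  4.000e-02  4.084e+01]
```

Request:
arm_command(targets="380 -520 60 0 0 41 0.6;380 -520 60 0 0 41 0.6;380 -520 60 0 0 41 0.6;380 -520 60 0 0 41 0.6;380 -520 60 0 0 41 0.6;380 -520 60 0 0 41 0.6;380 -520 60 0 0 41 0.6;380 -520 60 0 0 41 0.6;380 -520 60 0 0 41 0.6;380 -520 60 0 0 41 0.6")

```text
time: 0.93
tool_pos: [0.3711, -0.1915, 0.1921]
tcp_rot: [-3.117, 0.391, 0.0]
wrist_force: [1.0, -0.5, 0.6]
width: 0.6
```

```bash
python3 tgt.py -155 -6 80
```

```text
now board [-138.8 -233.3  192.1] q [-0.54 -0.21  2.17  0.    1.19  1.28] F [ 1.  -0.5  0.6] t 0.9333 w 0.6000030531136098
target world [410.7  32.9  80. ] shift [ -17.  -227.2  112.2] turn [-0.01  0.01 -0.2 ]
```

Request:
arm_command(targets="-17 -227 50 0 0 0 0.6;-17 -227 50 0 0 0 0.6;-17 -227 70 0 0 0 0.6;-17 -227 90 0 0 0 0.6;-17 -227 112 0 0 0 0.6;-17 -227 112 0 0 0 0.6;-17 -227 112 0 0 0 0.6;-17 -227 112 0 0 0 0.6")

```text
time: 1.6
tool_pos: [0.4084, 0.0324, 0.078]
tcp_rot: [3.117, -0.383, -0.009]
wrist_force: [-0.3, 0.0, 0.4]
width: 0.6
```

```bash
python3 - <<'E'
from h import *
im,d,p,T,st=grab('wrist'); cv2.imwrite('pics/w1.png',im); np.savez('wrist0.npz',im=im,d=d,T=T)
E
python3 tgt.py -155 -6 80
```

```text
now board [-155.5   -7.9   79.6] q [ 0.02 -0.09  2.29 -0.    0.94  1.83] F [-0.8 -0.1  0.6] t 1.65 w 0.5999079860825104
target world [410.7  32.9  80. ] shift [ 0.5 -1.9 -0.4] turn [0.07 0.17 0.02]
```

View pics/w1.png

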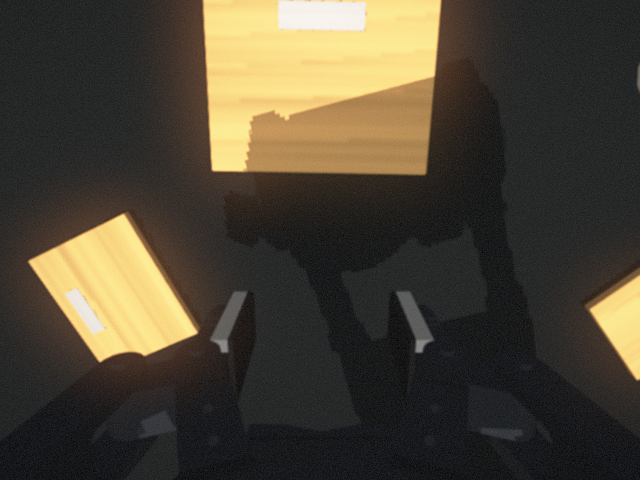

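Run:
```python
from h import *; from tgt import inboard
z=np.load('wrist0.npz'); p=bot.camera_params('wrist')
Q=plane(p,z['T'],[(212,172),(428,175)],.014)*1000
print(Q.round(1),[inboard(q).round(1) for q in Q],np.linalg.norm(Q[0]-Q[1]))
print([ (inboard(q)).round(1) for q in pts(p,z['T'],[(232,294),(405,294),(215,345),(426,345)],[z['d'][300,232],z['d'][300,405],z['d'][343,218],z['d'][343,424]])*1000])
```

```text
[[467.1  74.6  14. ]
 [438.7 -32.8  14. ]] [array([-110.5,   48.2,   14. ]), array([-111.9,  -63. ,   14. ])] 111.18743231449785
[array([-142. ,   23.3,   92.6]), array([-142.3,  -37.3,   92. ]), array([-145.2,   22.7,  120. ]), array([-145. ,  -37.8,  120.3])]
```

Run:
```python
from h import *; from tgt import inboard
z=np.load('wrist0.npz'); p=bot.camera_params('wrist'); C=cloud(p,z['T'],z['d'])*1000
for v in range(280,350,6):
    print(v,[(u,z['d'][v,u].round(3),inboard(C[v,u]).round(0).tolist()) for u in (225,232,238,244,404,412)])
```

```text
280 [(225, np.float32(0.238), [-176.0, 49.0, 1.0]), (232, np.float32(0.239), [-177.0, 45.0, -0.0]), (238, np.float32(0.238), [-176.0, 41.0, 0.0]), (244, np.float32(0.238), [-176.0, 38.0, 1.0]), (404, np.float32(0.238), [-176.0, -57.0, 1.0]), (412, np.float32(0.239), [-176.0, -62.0, 0.0])]
286 [(225, np.float32(0.24), [-180.0, 49.0, -0.0]), (232, np.float32(0.239), [-180.0, 45.0, 1.0]), (238, np.float32(0.239), [-180.0, 41.0, 1.0]), (244, np.float32(0.239), [-180.0, 38.0, 0.0]), (404, np.float32(0.241), [-181.0, -58.0, -1.0]), (412, np.float32(0.239), [-180.0, -62.0, 1.0])]
292 [(225, np.float32(0.24), [-184.0, 49.0, 1.0]), (232, np.float32(0.24), [-184.0, 45.0, 1.0]), (238, np.float32(0.148), [-145.0, 23.0, 86.0]), (244, np.float32(0.147), [-144.0, 20.0, 86.0]), (404, np.float32(0.146), [-144.0, -38.0, 88.0]), (412, np.float32(0.242), [-185.0, -63.0, -1.0])]
298 [(225, np.float32(0.242), [-188.0, 50.0, 0.0]), (232, np.float32(0.142), [-144.0, 24.0, 91.0]), (238, np.float32(0.141), [-144.0, 21.0, 92.0]), (244, np.float32(0.142), [-144.0, 19.0, 92.0]), (404, np.float32(0.142), [-144.0,
[... 1763 characters left out ...]
404, np.float32(0.126), [-148.0, -34.0, 109.0]), (412, np.float32(0.118), [-144.0, -35.0, 116.0])]
340 [(225, np.float32(0.116), [-144.0, 20.0, 119.0]), (232, np.float32(0.115), [-144.0, 18.0, 119.0]), (238, np.float32(0.123), [-148.0, 18.0, 112.0]), (244, np.float32(0.132), [-153.0, 18.0, 104.0]), (404, np.float32(0.124), [-148.0, -33.0, 112.0]), (412, np.float32(0.116), [-144.0, -34.0, 119.0])]
346 [(225, np.float32(0.117), [-146.0, 20.0, 118.0]), (232, np.float32(0.115), [-145.0, 18.0, 120.0]), (238, np.float32(0.124), [-150.0, 18.0, 112.0]), (244, np.float32(0.133), [-156.0, 18.0, 104.0]), (404, np.float32(0.124), [-150.0, -33.0, 112.0]), (412, np.float32(0.116), [-146.0, -34.0, 119.0])]
```

Request:
arm_command(targets="1 0 30 0 0 0 0.6;1 0 60 0 0 0 0.6;1 0 75 0 0 0 0.6;1 0 75 0 0 0 0.6")

```text
time: 1.98
tool_pos: [0.4099, 0.0289, 0.0039]
tcp_rot: [3.116, -0.392, -0.007]
wrist_force: [-0.9, 0.4, -0.1]
width: 0.596
```

```bash
python3 - <<'E'
from h import *
im,d,p,T,st=grab('side'); cv2.imwrite('pics/s1.png',cv2.resize(im[180:330,280:480],None,fx=4,fy=4,interpolation=cv2.INTER_CUBIC))
E
python3 tgt.py
```

```text
now board [-153.5   -9.6    5.4] q [ 0.01  0.04  2.34 -0.    0.77  1.83] F [-0.7 -0.2  0. ] t 2.0333 w 0.602496949788703
```

View pics/s1.png

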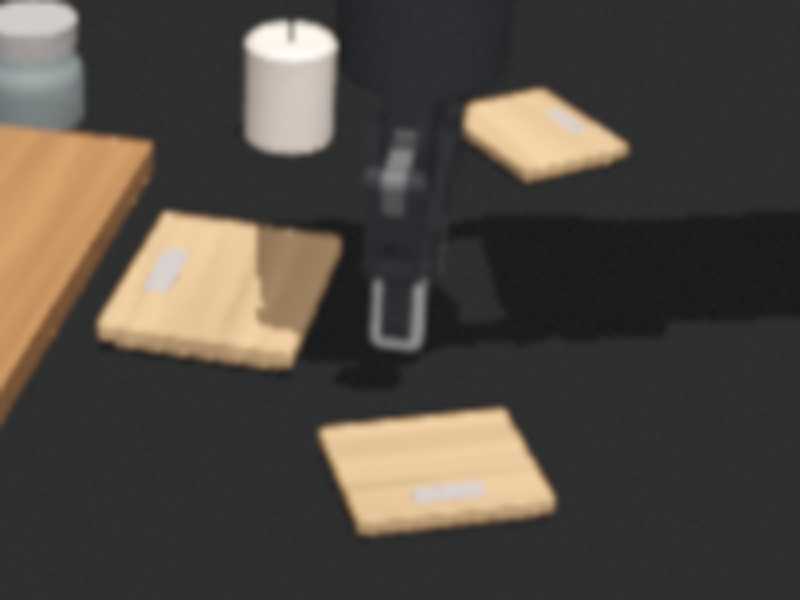

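Request:
arm_command(targets="0 -2 8 0 0 0 0.6;0 -2 8 0 0 0 0.6;10 -2 8 0 0 0 0.6;20 -2 8 0 0 0 0.6;26 -2 8 0 0 0 0.6;30 -2 8 0 0 0 0.6;34 -2 8 0 0 0 0.6;34 -2 8 0 0 0 0.6")

```text
time: 2.7
tool_pos: [0.4467, 0.0239, -0.0021]
tcp_rot: [-3.117, 0.39, -0.002]
wrist_force: [-0.1, -0.9, 1.6]
width: 0.604
```

```bash
python3 tgt.py
```

```text
now board [-117.9   -6.    -2.1] q [-0.    0.12  2.27 -0.    0.75  1.82] F [-0.1 -0.9  1.6] t 2.7 w 0.6039792409110084
```

Request:
arm_command(targets="4 0 0 0 0 0 0.6;8 0 0 0 0 0 0.6;11 0 0 0 0 0 0.6;14 0 0 0 0 0 0.6;16 0 0 0 0 0 0.6;16 0 0 0 0 0 0.6")

```text
time: 3.2
tool_pos: [0.4616, 0.02, -0.0023]
tcp_rot: [-3.117, 0.39, -0.001]
wrist_force: [0.5, -0.3, -0.9]
width: 0.602
```

```bash
python3 - <<'E'
from h import *
im,d,p,T,st=grab('side'); cv2.imwrite('pics/s2.png',cv2.resize(im[180:330,220:420],None,fx=4,fy=4,interpolation=cv2.INTER_CUBIC))
im,d,p,T,st=grab('wrist'); cv2.imwrite('pics/w2.png',im)
E
python3 tgt.py
```

```text
now board [-103.    -6.2   -2.3] q [-0.01  0.14  2.24  0.    0.76  1.81] F [ 0.7 -1.  -0.6] t 3.3 w 0.6080319100401339
```

View pics/s2.png

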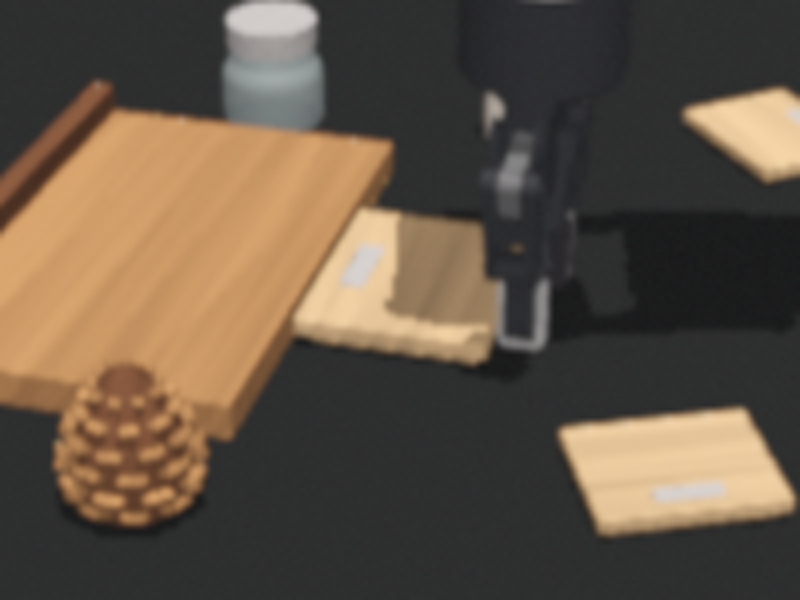

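View pics/w2.png

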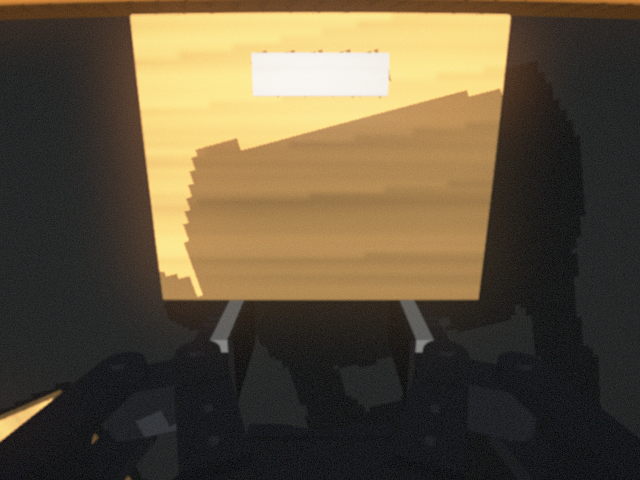

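The plaque's far edge, at row 14 in the wrist view, is about 1 mm from the board edge, and both fingertips are against the near rim at row 300. I'll press in small steps.

Request:
arm_command(targets="1.5 0 0 0 0 0 0.6;3 0 0 0 0 0 0.6;3 0 0 0 0 0 0.6")

```text
time: 3.55
tool_pos: [0.4637, 0.0193, -0.0024]
tcp_rot: [3.117, -0.39, -0.001]
wrist_force: [-0.1, -1.0, -0.2]
width: 0.598
```

```bash
python3 tgt.py
```

```text
now board [-100.2   -6.3   -2.4] q [-0.01  0.15  2.24 -0.    0.76  1.81] F [-0.1 -1.  -0.2] t 3.55 w 0.5977104012684855
```

Request:
arm_command(targets="1 0 0 0 0 0 0.6;2 0 0 0 0 0 0.6;2 0 0 0 0 0 0.6")

```text
time: 3.8
tool_pos: [0.4637, 0.0192, -0.0028]
tcp_rot: [-3.117, 0.39, 0.007]
wrist_force: [-6.3, 1.5, 5.0]
width: 0.606
```

```bash
python3 tgt.py
```

```text
now board [-100.3   -6.4   -2.8] q [-0.01  0.15  2.23  0.    0.76  1.81] F [-6.3  1.5  5. ] t 3.8 w 0.6062879300397965
```

Request:
arm_command(targets="1 0 0 0 0 0 0.6;2 0 0 0 0 0 0.6;2 0 -1 0 0 0 0.6;2 0 -2 0 0 0 0.6")

```text
time: 4.13
tool_pos: [0.4636, 0.0191, -0.0019]
tcp_rot: [-3.117, 0.39, 0.012]
wrist_force: [-6.7, 3.5, -1.2]
width: 0.597
```

```bash
python3 tgt.py
```

```text
now board [-100.3   -6.5   -1.9] q [-0.01  0.15  2.23  0.    0.77  1.81] F [-6.7  3.5 -1.2] t 4.1333 w 0.5968556942260286
```

Request:
arm_command(targets="1 0 -1 0 0 0 0.6;2 0 -3 0 0 0 0.6;3 0 -5 0 0 0 0.6;3 0 -8 0 0 0 0.6;3 0 -11 0 0 0 0.6")

```text
time: 4.55
tool_pos: [0.4637, 0.0189, 0.0079]
tcp_rot: [-3.117, 0.39, 0.021]
wrist_force: [-11.0, 5.0, 0.2]
width: 0.598
```

```bash
python3 - <<'E'
from h import *
im,d,p,T,st=grab('side'); cv2.imwrite('pics/s3.png',cv2.resize(im[180:330,220:420],None,fx=4,fy=4,interpolation=cv2.INTER_CUBIC))
E
python3 tgt.py
```

```text
now board [-100.1   -6.7    8.4] q [-0.01  0.14  2.22  0.    0.8   1.8 ] F [-12.    5.4   0.7] t 4.6 w 0.602432562149676
```

View pics/s3.png

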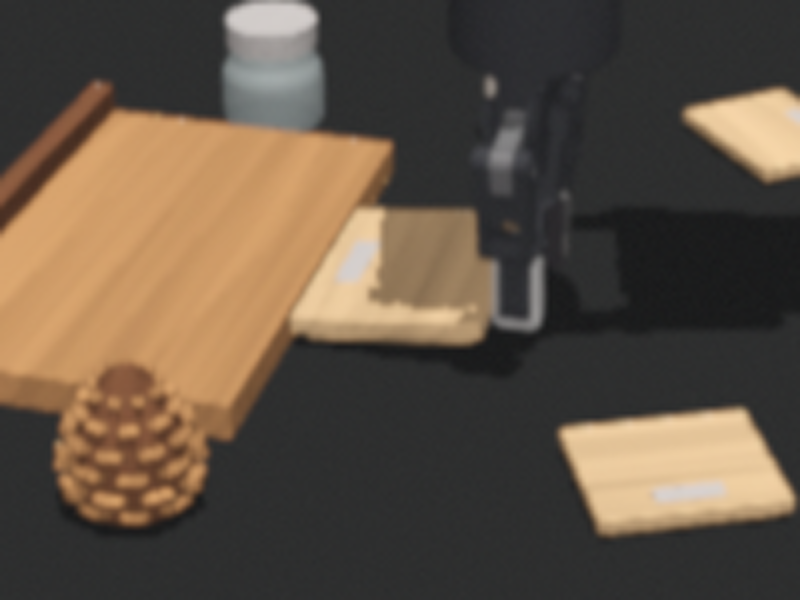

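The rim has lifted about 11 mm with a press of about 12 N. I'll carry on along the arc.

Request:
arm_command(targets="0 0 -3 0 0 0 0.6;0.5 0 -6 0 0 0 0.6;1 0 -9 0 0 0 0.6;2 0 -12 0 0 0 0.6;2.5 0 -15 0 0 0 0.6;3.5 0 -18 0 0 0 0.6")

```text
time: 5.1
tool_pos: [0.4665, 0.0182, 0.026]
tcp_rot: [-3.117, 0.39, 0.024]
wrist_force: [-12.5, 6.2, 4.1]
width: 0.598
```

```bash
python3 - <<'E'
from h import *
im,d,p,T,st=grab('side'); cv2.imwrite('pics/s4.png',cv2.resize(im[180:330,220:420],None,fx=4,fy=4,interpolation=cv2.INTER_CUBIC))
E
python3 tgt.py
```

```text
now board [-97.1  -6.7  26.5] q [-0.02  0.11  2.21  0.    0.84  1.8 ] F [-15.    6.6   3.5] t 5.15 w 0.6047363767373938
```

View pics/s4.png

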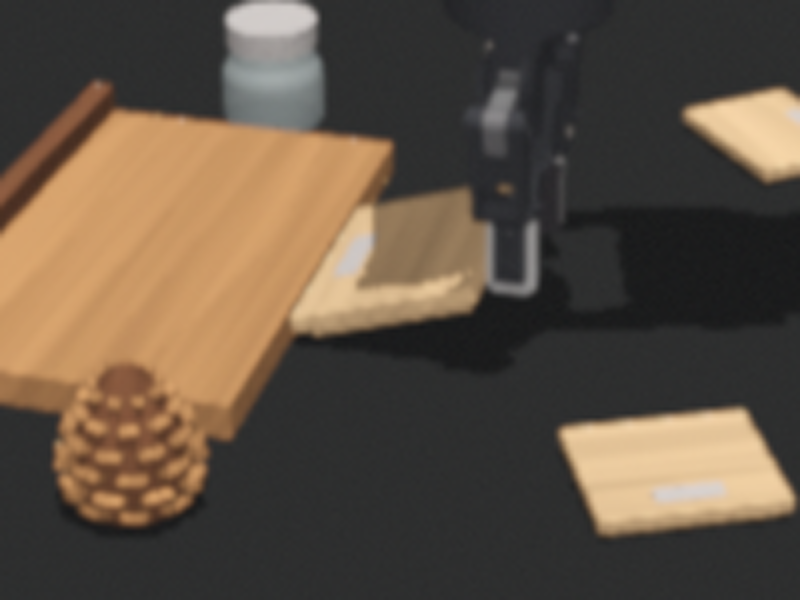

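Request:
arm_command(targets="0.5 0 -3 0 0 0 0.6;1.5 0 -6 0 0 0 0.6;3 0 -9 0 0 0 0.6;4.5 0 -12 0 0 0 0.6;6 0 -15 0 0 0 0.6;8 0 -18 0 0 0 0.6")

```text
time: 5.65
tool_pos: [0.4733, 0.0165, 0.0441]
tcp_rot: [-3.116, 0.391, 0.028]
wrist_force: [-17.3, 6.1, 9.2]
width: 0.604
```

```bash
python3 - <<'E'
from h import *
im,d,p,T,st=grab('side'); cv2.imwrite('pics/s5.png',cv2.resize(im[180:330,220:420],None,fx=4,fy=4,interpolation=cv2.INTER_CUBIC))
E
python3 tgt.py
```

```text
now board [-89.9  -6.7  44.7] q [-0.02  0.1   2.18  0.    0.88  1.8 ] F [-18.4   5.9   9.3] t 5.7 w 0.6006248090044877
```

View pics/s5.png

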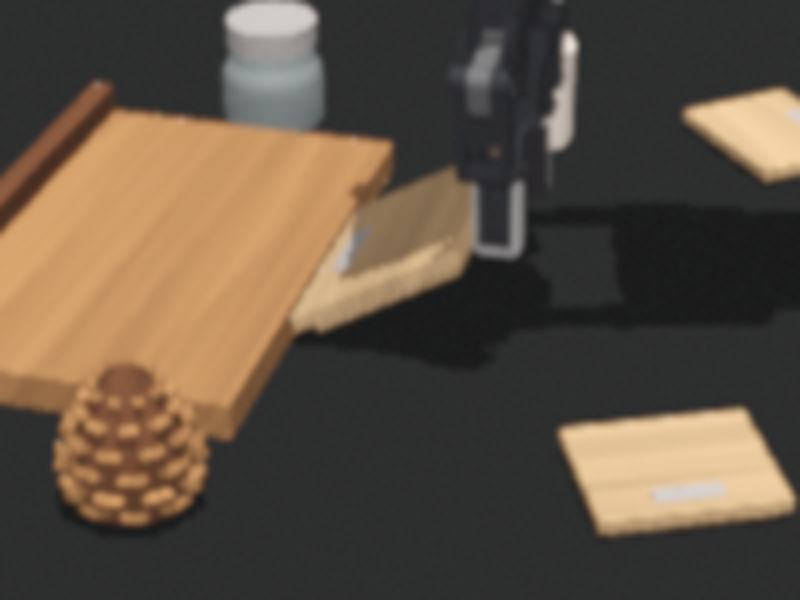

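Request:
arm_command(targets="1.5 0 -3 0 0 0 0.6;3.5 0 -6 0 0 0 0.6;6 0 -9 0 0 0 0.6;8 0 -11.5 0 0 0 0.6;10.5 0 -14 0 0 0 0.6;13 0 -16 0 0 0 0.6")

```text
time: 6.2
tool_pos: [0.4949, 0.0116, 0.063]
tcp_rot: [-3.117, 0.39, -0.002]
wrist_force: [-1.0, 0.2, 0.1]
width: 0.602
```

```bash
python3 - <<'E'
from h import *
im,d,p,T,st=grab('side'); cv2.imwrite('pics/s6.png',cv2.resize(im[180:330,220:420],None,fx=4,fy=4,interpolation=cv2.INTER_CUBIC))
E
python3 tgt.py
```

```text
now board [-66.9  -6.1  63.6] q [-0.03  0.1   2.14 -0.    0.9   1.79] F [ 0.3  0.1 -0. ] t 6.25 w 0.6013967858768534
```

View pics/s6.png

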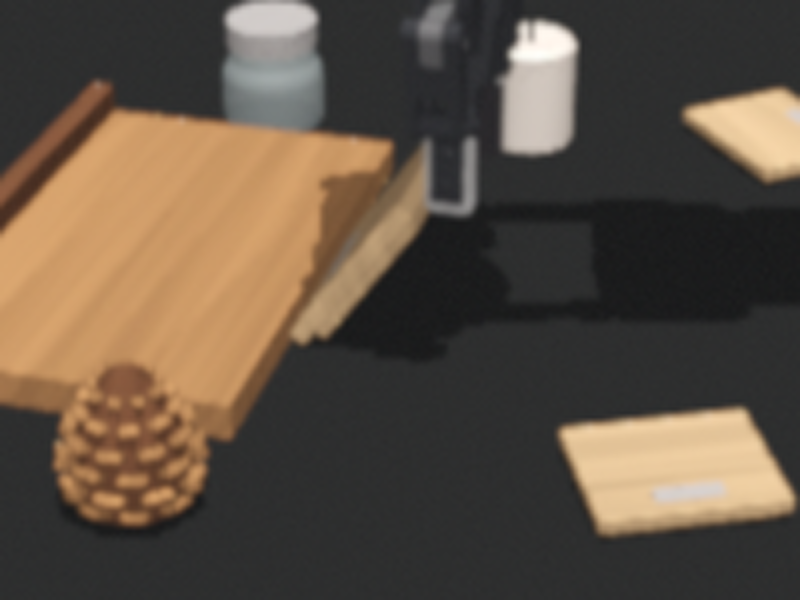

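The angle is about 57° and the tips are still behind the rim, now with little force. I'll continue up and forward past 75°.

Request:
arm_command(targets="2 0 -2 0 0 0 0.6;5 0 -4 0 0 0 0.6;8 0 -6 0 0 0 0.6;12 0 -8 0 0 0 0.6;16 0 -10 0 0 0 0.6")

```text
time: 6.67
tool_pos: [0.5104, 0.0075, 0.0729]
tcp_rot: [3.117, -0.39, 0.0]
wrist_force: [-0.8, 0.3, -0.2]
width: 0.602
```

```bash
python3 - <<'E'
from h import *
im,d,p,T,st=grab('side'); cv2.imwrite('pics/s7.png',cv2.resize(im[180:330,220:420],None,fx=4,fy=4,interpolation=cv2.INTER_CUBIC))
E
python3 tgt.py
```

```text
now board [-50.7  -6.3  73.5] q [-0.03  0.11  2.1  -0.    0.93  1.79] F [ 0.8 -0.7  0.1] t 6.7167 w 0.6040577361001538
```

View pics/s7.png

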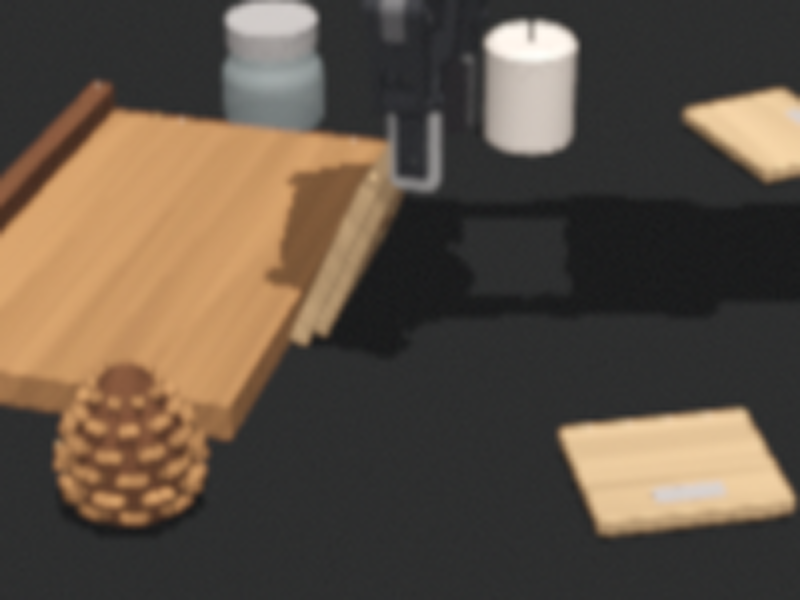

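Request:
arm_command(targets="4 0 0 0 0 0 0.6;8 0 0 0 0 0 0.6;12 0 0 0 0 0 0.6;16 0 0 0 0 0 0.6;20 0 0 0 0 0 0.6;24 0 0 0 0 0 0.6;27 0 0 0 0 0 0.6")

```text
time: 7.3
tool_pos: [0.5421, -0.0002, 0.0798]
tcp_rot: [3.117, -0.389, 0.018]
wrist_force: [-9.1, -1.8, 35.2]
width: 0.598
```

```bash
python3 - <<'E'
from h import *
im,d,p,T,st=grab('side'); cv2.imwrite('pics/s8.png',cv2.resize(im[180:330,220:420],None,fx=4,fy=4,interpolation=cv2.INTER_CUBIC))
E
python3 tgt.py
```

```text
now board [-19.4  -6.1  79.8] q [-0.05  0.15  2.04 -0.    0.94  1.77] F [-6.2 -2.5 30.4] t 7.35 w 0.5976416140795627
```

View pics/s8.png

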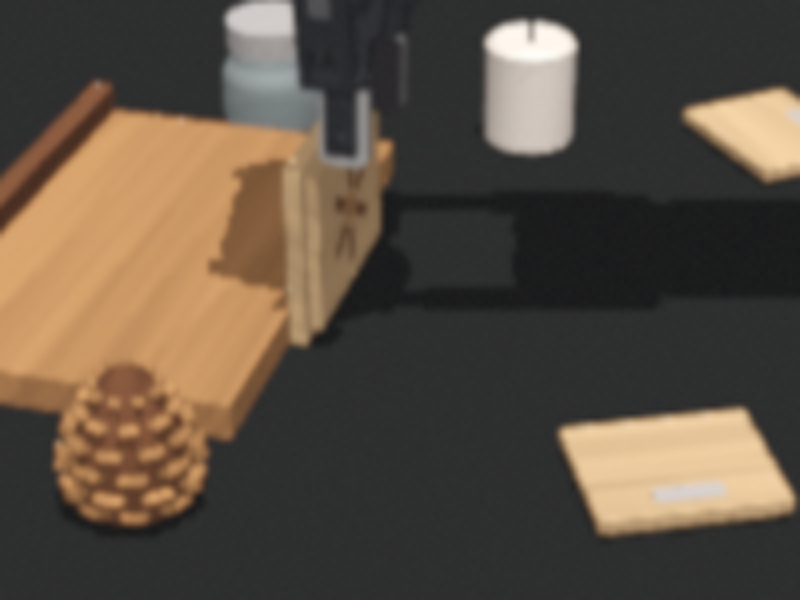

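The plaque is nearly upright (the star face is visible at (345,200) in the crop). The tips are pressing down on the panel's ledge with Fz about 30 N, so I'll ease upward and then push level.

Request:
arm_command(targets="0 0 -3 0 0 0 0.6;0 0 -6 0 0 0 0.6;2 0 -6.5 0 0 0 0.6;2 0 -6.5 0 0 0 0.6")

```text
time: 7.68
tool_pos: [0.5394, 0.0003, 0.0803]
tcp_rot: [-3.117, 0.39, -0.004]
wrist_force: [-0.4, -0.0, 8.9]
width: 0.597
```

```bash
python3 tgt.py
```

```text
now board [-22.3  -6.3  80.3] q [-0.05  0.15  2.04 -0.    0.95  1.77] F [-0.4 -0.   8.9] t 7.6833 w 0.5971622674601218
```

Request:
arm_command(targets="2 0 -0.5 0 0 0 0.6;5 0 -1 0 0 0 0.6;8 0 -1.5 0 0 0 0.6;11 0 -2 0 0 0 0.6")

```text
time: 8.02
tool_pos: [0.5491, -0.0022, 0.0815]
tcp_rot: [-3.117, 0.39, -0.0]
wrist_force: [-0.6, -1.1, 4.8]
width: 0.603
```

```bash
python3 - <<'E'
from h import *
im,d,p,T,st=grab('side'); cv2.imwrite('pics/s9.png',cv2.resize(im[180:330,220:420],None,fx=4,fy=4,interpolation=cv2.INTER_CUBIC))
E
python3 tgt.py
```

```text
now board [-11.4  -6.3  81.6] q [-0.05  0.17  2.01 -0.    0.96  1.77] F [0.1 0.8 3.5] t 8.0667 w 0.6031747531450996
```

View pics/s9.png

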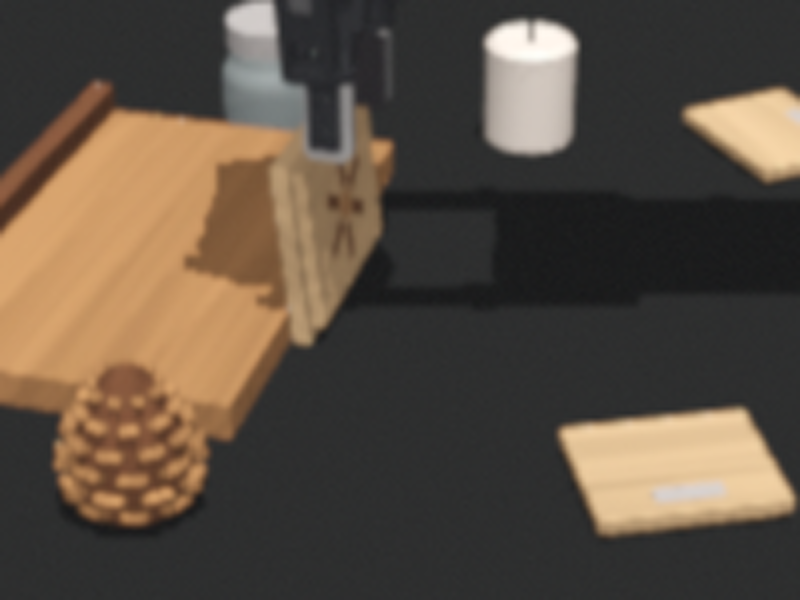

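The plaque leans slightly over the board now. I'll keep pushing level.

Request:
arm_command(targets="3 0 -0.5 0 0 0 0.6;6 0 -1 0 0 0 0.6;9 0 -1 0 0 0 0.6;12 0 -1 0 0 0 0.6;15 0 -1 0 0 0 0.6")

```text
time: 8.48
tool_pos: [0.5629, -0.006, 0.0813]
tcp_rot: [3.117, -0.39, -0.002]
wrist_force: [-0.9, -0.6, -1.1]
width: 0.602
```

```bash
python3 - <<'E'
from h import *
im,d,p,T,st=grab('side'); cv2.imwrite('pics/s10.png',cv2.resize(im[180:330,220:420],None,fx=4,fy=4,interpolation=cv2.INTER_CUBIC))
E
python3 tgt.py
```

```text
now board [ 2.8 -6.6 81.5] q [-0.05  0.2   1.98 -0.    0.96  1.76] F [ 0.3 -1.  -0.2] t 8.5333 w 0.6002417214635926
```

View pics/s10.png

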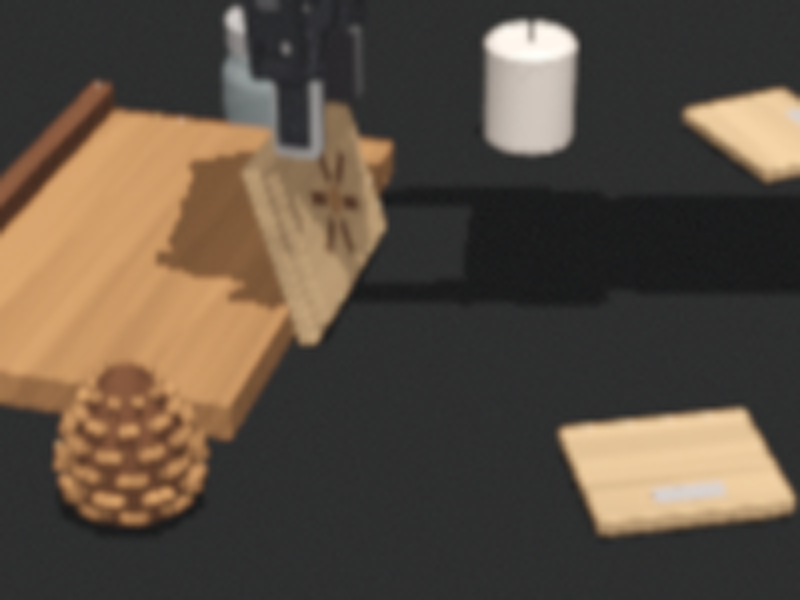

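Request:
arm_command(targets="4 0 0 0 0 0 0.6;8 0 0 0 0 0 0.6;12 0 0 0 0 0 0.6;16 0 0 0 0 0 0.6;20 0 0 0 0 0 0.6;24 0 0 0 0 0 0.6;28 0 0 0 0 0 0.6")

```text
time: 9.12
tool_pos: [0.5908, -0.0129, 0.0821]
tcp_rot: [3.117, -0.39, 0.0]
wrist_force: [-0.2, 0.3, -0.3]
width: 0.598
```

```bash
python3 - <<'E'
from h import *
im,d,p,T,st=grab('side'); cv2.imwrite('pics/s11.png',cv2.resize(im[180:330,220:420],None,fx=4,fy=4,interpolation=cv2.INTER_CUBIC))
E
python3 tgt.py
```

```text
now board [31.7 -6.6 82.3] q [-0.06  0.24  1.92 -0.    0.97  1.76] F [ 1.  -0.5 -0.5] t 9.1667 w 0.5993152238152423
```

View pics/s11.png

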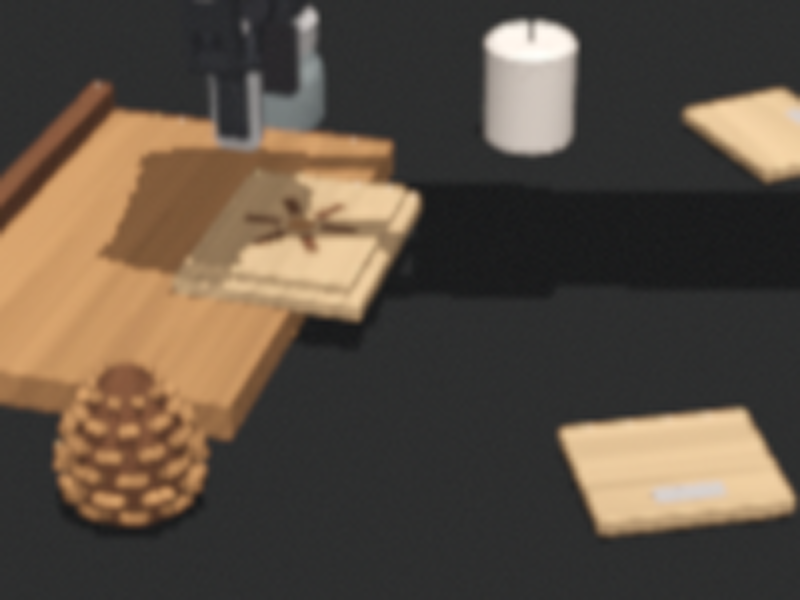

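It has flipped face up, with the star at (300,228) in the crop and some overhang at the front edge. I'll retreat, measure the near rim, then push.

Request:
arm_command(targets="-20 0 -5 0 0 0 0.6;-50 0 -5 0 0 0 0.6;-85 0 -5 0 0 0 0.6;-115 0 -3 0 0 0 0.6;-115 0 -3 0 0 0 0.6;-115 0 -3 0 0 0 0.6")

```text
time: 9.67
tool_pos: [0.477, 0.0159, 0.0847]
tcp_rot: [3.117, -0.389, -0.002]
wrist_force: [0.2, 0.4, -0.1]
width: 0.599
```

```bash
python3 - <<'E'
from h import *
im,d,p,T,st=grab('wrist'); cv2.imwrite('pics/w3.png',im); np.savez('w3.npz',im=im,d=d,T=T)
E
python3 tgt.py -80 -7 15
```

```text
now board [-84.5  -6.1  85.5] q [-0.02  0.04  2.16 -0.    0.95  1.8 ] F [0.2 0.4 0.9] t 9.7167 w 0.602433781073226
target world [483.2  13.7  15. ] shift [ 4.4  0.9 70.5] turn [-0.01 -0.07 -0.13]
```

View pics/w3.png

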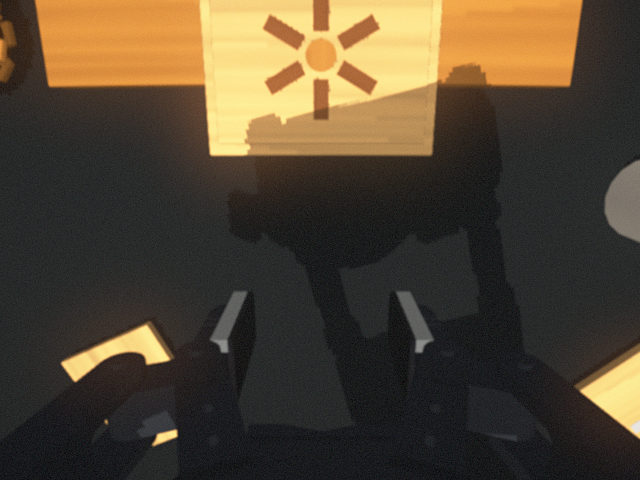

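Run:
```python
from h import *; from tgt import inboard
z=np.load('w3.npz'); p=bot.camera_params('wrist'); T=z['T']
print('rim',[inboard(q).round(1) for q in plane(p,T,[(211,155),(433,155)],.026)*1000])
print('edge',[inboard(q).round(1) for q in plane(p,T,[(49,86),(571,86)],.018)*1000])
C=cloud(p,T,z['d'])*1000
print([inboard(C[v,u]).round(1) for v,u in [(20,320),(120,300),(140,320),(50,120),(50,520)]])
```

```text
rim [array([-30.3,  47.3,  26. ]), array([-30.5, -62.8,  26. ])]
edge [array([  3.8, 128.6,  18. ]), array([   3.1, -131.9,   18. ])]
[array([28.9, -6.9, 33. ]), array([-13.7,   2.6,  32.7]), array([-22.8,  -6.8,  32.9]), array([19.5, 89.4, 19.7]), array([  19.3, -103.8,   18.4])]
```

The rim is at bx -30 and the board edge measures +3, so about 34 mm overhangs. I'll set the tips at about z 22 (slab spans 18–26) and push to a TCP bx of about +13.

Request:
arm_command(targets="4 0 30 0 0 0 0.6;4 0 60 0 0 0 0.6;4 0 69 0 0 0 0.6;4 0 69 0 0 0 0.6;12 0 69 0 0 0 0.6;22 0 69 0 0 0 0.6;30 0 69 0 0 0 0.6;35 0 69 0 0 0 0.6;40 0 69 0 0 0 0.6")

```text
time: 10.47
tool_pos: [0.5199, 0.0054, 0.0175]
tcp_rot: [-3.117, 0.39, -0.004]
wrist_force: [-1.3, 0.2, 0.7]
width: 0.6
```

```bash
python3 - <<'E'
from h import *
im,d,p,T,st=grab('side'); cv2.imwrite('pics/s12.png',cv2.resize(im[180:330,220:420],None,fx=4,fy=4,interpolation=cv2.INTER_CUBIC))
E
python3 tgt.py 13 -6.5 16.5
```

```text
now board [-41.8  -6.2  17.4] q [-0.04  0.21  2.11 -0.    0.82  1.78] F [ 2.2 -0.1  0.2] t 10.5167 w 0.5987877146080074
target world [573.5  -8.5  16.5] shift [54.8  0.2  1. ] turn [-0.03 -0.18 -0.17]
```

View pics/s12.png

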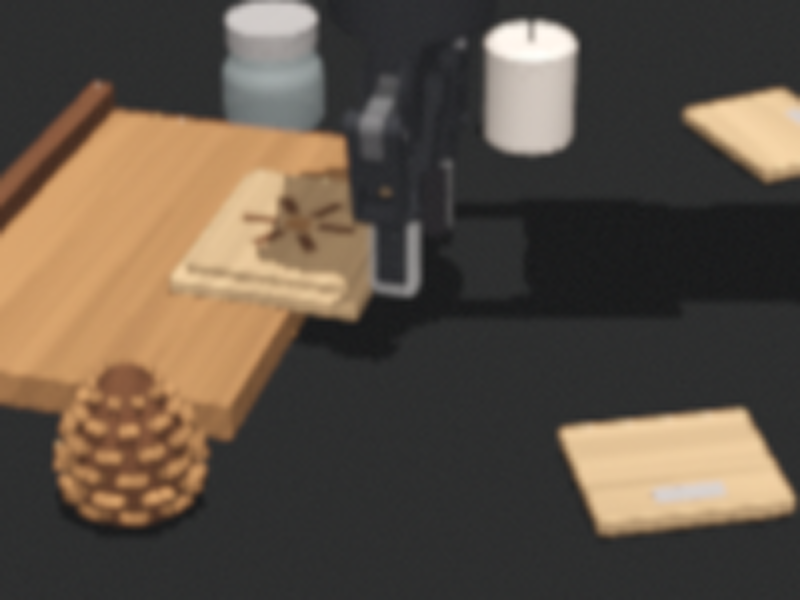

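Request:
arm_command(targets="3 0 1 0 0 0 0.6;8 0 1 0 0 0 0.6;14 0 1 0 0 0 0.6;20 0 1 0 0 0 0.6;26 0 1 0 0 0 0.6")

```text
time: 10.93
tool_pos: [0.5434, -0.0009, 0.0151]
tcp_rot: [3.117, -0.39, 0.0]
wrist_force: [0.1, -0.2, -0.2]
width: 0.604
```

```bash
python3 - <<'E'
from h import *
im,d,p,T,st=grab('side'); cv2.imwrite('pics/s13.png',cv2.resize(im[180:330,220:420],None,fx=4,fy=4,interpolation=cv2.INTER_CUBIC))
E
python3 tgt.py 13 -6.5 16.5
```

```text
now board [-16.4  -6.3  15.5] q [-0.05  0.25  2.06 -0.    0.82  1.77] F [ 1.3  0.1 -0.2] t 10.9833 w 0.599734399732127
target world [573.5  -8.5  16.5] shift [29.4  0.1 -1. ] turn [-0.02 -0.12 -0.16]
```

View pics/s13.png

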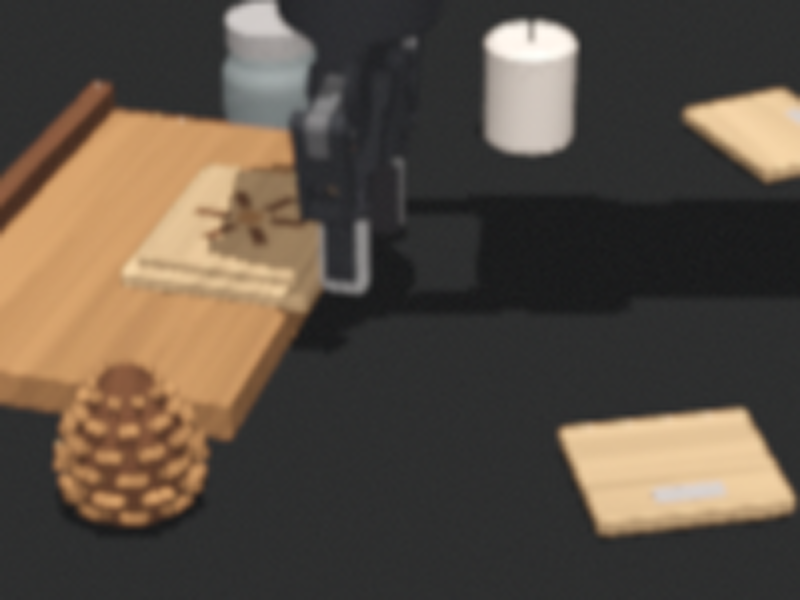

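Request:
arm_command(targets="5 0 0 0 0 0 0.6;10 0 0 0 0 0 0.6")

```text
time: 11.15
tool_pos: [0.5527, -0.0033, 0.015]
tcp_rot: [3.117, -0.39, -0.001]
wrist_force: [-0.6, 0.2, -0.7]
width: 0.598
```

Request:
arm_command(targets="5 0 0 0 0 0 0.6;10 0 0 0 0 0 0.6")

```text
time: 11.32
tool_pos: [0.5627, -0.0058, 0.0151]
tcp_rot: [3.117, -0.39, -0.0]
wrist_force: [-0.4, 0.4, 0.1]
width: 0.599
```

Request:
arm_command(targets="5 0 0 0 0 0 0.6;11 0 0 0 0 0 0.6;11 0 0 0 0 0 0.6")

```text
time: 11.57
tool_pos: [0.5746, -0.0087, 0.0155]
tcp_rot: [-3.117, 0.39, -0.003]
wrist_force: [0.9, 0.9, 0.8]
width: 0.602
```

Request:
arm_command(targets="-10 0 0 0 0 0 0.6;-40 0 -20 0 0 0 0.6;-80 0 -60 0 0 0 0.6;-80 0 -90 0 0 0 0.6;-80 0 -90 0 0 0 0.6;-80 0 -90 0 0 0 0.6")

```text
time: 12.07
tool_pos: [0.4963, 0.0117, 0.108]
tcp_rot: [-3.117, 0.389, -0.009]
wrist_force: [0.6, -0.0, 0.1]
width: 0.601
```

```bash
python3 - <<'E'
from h import *
im,d,p,T,st=grab('side'); cv2.imwrite('pics/s14.png',cv2.resize(im[180:330,220:420],None,fx=4,fy=4,interpolation=cv2.INTER_CUBIC))
im,d,p,T,st=grab('wrist'); cv2.imwrite('pics/w4.png',im); np.savez('w4.npz',im=im,d=d,T=T)
E
python3 tgt.py
```

```text
now board [-68.4  -6.4 105. ] q [-0.03  0.04  2.11  0.    0.99  1.79] F [-0.6  0.5 -0.6] t 12.1667 w 0.5998358418868004
```

View pics/s14.png

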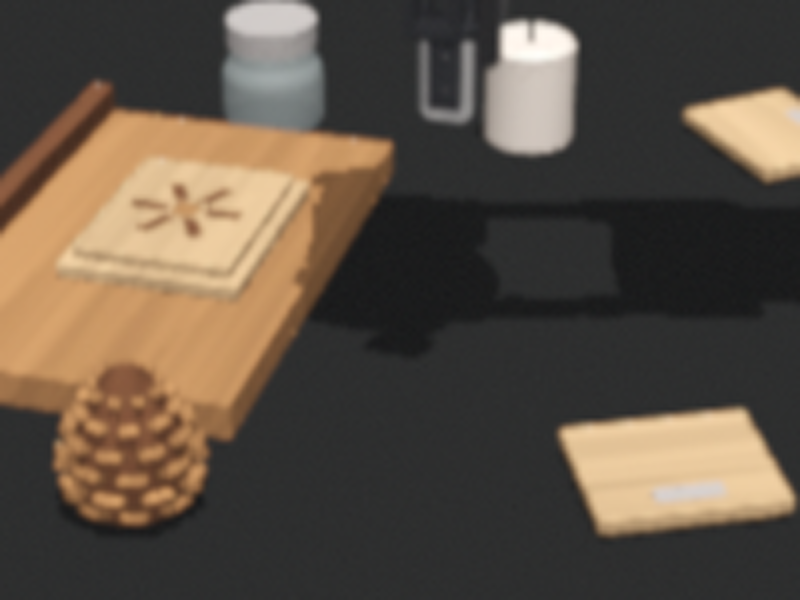

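View pics/w4.png

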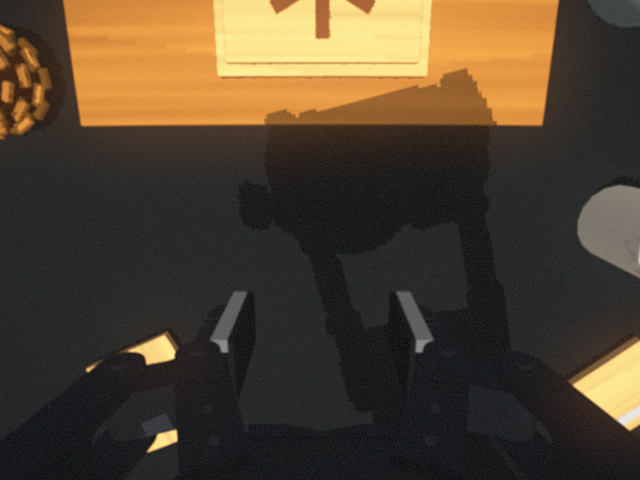

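The near rim (row 77) is well inside the board edge (row 125), face up. One last check for flatness and whether the bystanders moved.

```bash
python3 - <<'E'
from h import *; from tgt import inboard
z=np.load('w4.npz'); p=bot.camera_params('wrist'); T=z['T']
print('rim',[inboard(q).round(1) for q in plane(p,T,[(217,77),(429,77)],.026)*1000],'edge',[inboard(q).round(1) for q in plane(p,T,[(82,125),(542,125)],.018)*1000])
for n in ['scene','side']:
    im,d,p,T,st=grab(n); cv2.imwrite(f'pics/{n}9.png',im); z=np.load(n+'0.npz'); C=cloud(p,T,d)
    for nm,(u,v) in {'scene':dict(candle=(249,183),jar=(205,227),cone=(364,313),pl2=(399,227),pl3=(284,153)),'side':dict(candle=(352,201),jar=(288,197),cone=(252,292))}[n].items():
        a=z['im'][v-25:v+25,u-25:u+25].astype(int); b=im[v-25:v+25,u-25:u+25].astype(int); print(n,nm,abs(a-b).mean().round(1))
    if n=='side':
        P=[inboard(C[v,u]*1000) for u,v in [(255,225),(245,243),(275,250),(290,230),(262,240)]]; print(np.round(P,1))
E
python3 tgt.py
```

```text
rim [array([27.2, 47.4, 26. ]), array([ 26.9, -63.4,  26. ])] edge [array([  3.5, 127.8,  18. ]), array([   2.8, -131.2,   18. ])]
scene candle 2.0
scene jar 2.1
scene cone 2.2
scene pl2 1.9
scene pl3 26.4
side candle 8.3
side jar 0.9
side cone 0.6
[[101.1 -27.1  31.9]
 [ 93.5  43.2  30.1]
 [ 34.4  43.1  23.7]
 [ 30.9 -35.6  25.8]
 [ 66.9  23.9  29.9]]
now board [-68.8  -6.6 103.8] q [-0.03  0.04  2.11 -0.    0.99  1.79] F [-1.  -0.3  0. ] t 12.2667 w 0.5990917335440338
```

View pics/scene9.png

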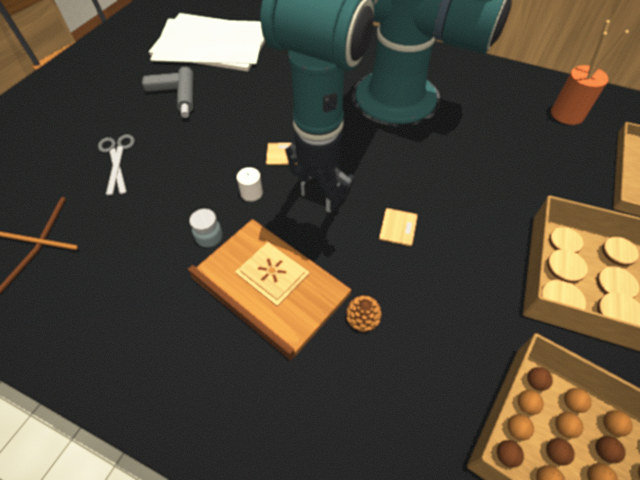

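```bash
python3 -c "
from workcell import bot
print(bot.finish_job())"
```

```text
the job is handed in; nothing more can be done
None
```

The plaque is now face up on the board and the job is handed in, after about 12.3 s of the 54 s allowed. Without gripping it, I slid it against the board's front edge. I then pressed its near rim at about 6 to 20 N while moving up, until it tipped over, and pushed it back.

**Last checks**
- **Overhang:** the near rim lies about 24 mm inside the board's front edge, parallel to it.
- **Flatness:** depth readings gave 30–32 mm on the panel (expected 32) and 24–26 mm on the slab rim (expected 26). That fits the plaque lying flat on the 18 mm board.
- **Candle, pine cone and jar:** comparing the first and last images, all three stand where they were. The candle patch in the side view differed somewhat, and I think that is the gripper and its shadow. The candle is unchanged in the scene view.
- **Look-alike plaques:** one look-alike is unchanged. The other differed in the scene view; the arm partly hides it there, and it looks unmoved where visible.
- **Robot:** it was touching nothing when I handed in.

**What went less smoothly**
- The plaque slipped forward at about 57 degrees, but the fingertips stayed behind the rim.
- Near upright, the fingertips briefly caught on the panel's ledge with about 35 N down, which I eased off.
- The board's front edge read about 3 mm off between cameras; the overhang figure is taken relative to the edge, so it is unaffected.

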